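# Close the glaze mill jar with its bayonet lid

## Robot

A 6-joint arm with a two-finger parallel gripper is mounted at the origin on the work surface. World frame = base frame: x ahead of the robot, y to its left, z up, the work surface at z = 0. Lengths are in m, angles in degrees, forces in N, time in s.
With the tool pointing down it reaches from about 0.3 to 0.875 m from the base axis. Payload 6.4 kg.
Tool frame: the origin (TCP) lies between the finger pads; the fingertips stand 25 mm ahead of it and the grasp point (between the pads) lies 6 mm ahead of it; z points along the fingers, y is the line along which they close (so a half turn about z gives the same grasp; the last joint's range is limited). The gripper opens to 88 mm and grips with 3 to 60 N. Pads are 18 mm wide; open, the fingers measure 123 mm over their backs; the gripper's body (75 mm by 187 mm) begins 45 mm behind the grasp point.
Start: joints at [-77.939, 10.359, 92.074, -0, 77.567, -11.82], TCP at [0.233, -0.526, 0.264] pointing down, gripper open.
Joint ranges: [-171.53, 171.53], [-51.25, 118.39], [17.06, 147.69], [-65.23, 245.23], [0, 150.52], [-178.68, 178.68]. Speed limits (degrees/s): [147.25, 147.25, 172.46, 180, 180, 180].

## Interface

Orientations are given as [roll, pitch, yaw] about the fixed x, y, z axes, in that order (R = Rz(yaw) Ry(pitch) Rx(roll)).
In Python, from station import manip gives the robot as it stands.
- The arm moves only by the shell command python3 -m inch 'ROWS' [OPENING] [FORCE]. ROWS is JSON, a list of rows, each an object of numbers: "x", "y", "z": the shift along the tool's x, y, z in units of 20 cm (1.0 is 20 cm); "turn": the turn about the tool's z in units of pi rad (1.0 is pi rad). A call has 1 to 8 rows; each row is the pose to reach, as a shift and turn from the pose commanded when the call began, along the tool's axes at that moment, turning the shorter way round; what a row does not reach only later rows make up. A row lasts 1/12 s, in which the tool goes at most 41.7 mm and 7.16 degrees, less where a joint would pass 70% of its speed; a pose out of reach is approached as far as the arm can. A call with a number of a shift or a turn outside -1 to 1 is refused whole. A call with a gripper value outside its range is refused whole. OPENING is the finger opening in mm, from 0 to 88.1, set as the call begins (- or left out, the last holds). The fingers move at their own pace and stop on an object; FORCE is the grip in N (left out, the last holds). Time passes only in rows, so rows that repeat a pose let the fingers close. It gives the time, the measured TCP pose, the force, the opening and the grip force at its end, in the units of the state.
- manip.state(): the state, without advancing time (a new reading comes with each control period).
- manip.camera(name): name is "scene" or "side" or "wrist"; returns a dict with "image" (420x560x3 uint8, red, green, blue), "vertical_fov" (degrees; the focal length in pixels is half the picture's height over the tangent of half this angle, whatever the lens; pixels are square), "cx", "cy" (the principal point, pixels), "dist" ([k1, k2, p1, p2, k3] as OpenCV has them; the pictures are not rectified), "cam_to_world" (4x4, takes a point from camera to world coordinates). Camera axes: x right, y down, z forward; pixel columns grow to the right and rows downward; lengths in m; the calibration is good to about 2 mm. A picture is of the moment at which its call begins. There is no depth.
- manip.sign_off(): hands the job in; it is judged then, once.
The state is a dict: "t": time; "joints": joint angles; "dq": joint speeds; "tau": joint torques, N m; "ee_pos": TCP position; "tool_rot": TCP orientation; "contact_force": force on the tool from outside, world axes, zero at the start; "torque": the same for the moment, N m; "width": finger opening in m; "grip_force": force on a finger pad.
Only numpy, scipy, OpenCV 4.12 (cv2) and the standard library are available. Lean on these libraries where they do the work, as an engineer would, in place of code of your own. Each camera call takes 0.05 s, during which the arm holds its last target. There are 200 camera calls.

## Task

Close the white grinding jar with the lid that has two lugs: set it level into the jar's collar, with its lugs down through the two notches, and turn it clockwise (seen from above) about a sixth of a turn to the stop, so that the lugs are locked under the collar. Let go of it, and leave the round lid without lugs and the other things on the bench where they are.

Things in the scene. Friction and masses are not known exactly. Their poses are not given: they have to be found in the camera images.
- mill_jar: White porcelain grinding jar with a bare aluminium collar, upright, 142 mm in diameter, 100 mm tall, bolted to the bench by a dark 160 mm foot plate. Origin: centre of its underside on the bench; z up; its x axis points to one of the two notches in its collar, the other lies opposite (-x).
- jar_mouth (a point): Centre of the aluminium collar's top face, 100 mm above the bench, axes as the jar's. The collar is 6 mm thick; opening 85 mm in diameter, with two equal notches on the jar's +x and -x, each 30 mm wide (along y), reaching to 58 mm from the axis. From above they are the two dark gaps in the pale ring.
- jar_ledge (a point): Centre of the level dark ledge on which the lid's underside comes to rest, 15 mm below the collar's top. Between ledge and collar runs a groove 9 mm high, 58 mm in radius. Hidden stops in it let the lowered lid turn only clockwise seen from above, about 60 degrees from the notches. It turns freely: no spring, no latch.
- lug_lid: The jar's lid, loose, 0.2 to 0.4 kg: aluminium disc 78 mm across, 16 mm thick, lower edge bevelled 4 mm; two equal lugs along +x and -x at its lower face, 20 mm wide, 6 mm thick, ends 53 mm from the centre. Black bar handle on top along x: 48 mm long, 14 mm thick (y), 16 to 52 mm above the origin. Origin: centre of underside, z up. Same after a half turn.
- plain_lid: Another jar's lid, not wanted: aluminium disc 100 mm in diameter, 16 mm thick, no lugs, with the same bar handle along its x axis. Origin: centre of its underside. It may lie on either side of the wanted lid.
- wood_tool: Loose flat wooden modelling tool, 150 x 14 x 9 mm, long axis x, lying on the bench. Origin: centre of its underside. To be left alone.
- bisque_cup: Loose terracotta cup, 72 mm in diameter, 65 mm tall, on the far side of the bench. Origin: centre of its underside. To be left alone.
- test_tile: Loose glazed tile, 50 x 80 x 8 mm, lying on the far side of the bench. Origin: centre of its underside. To be left alone.
- glaze_jar: Loose closed jar, 72 mm in diameter, 85 mm tall, on the far side of the bench. Origin: centre of its underside. To be left alone.
- brush: Loose flat paint brush with a wooden handle, 200 mm long, 42 mm wide, 20 mm high, lying on the far side of the bench. Origin: at the middle of its length, on the bench; long axis x. To be left alone.
Things that resemble listed ones, but are neither listed nor needed, are in the scene too. Leave any red look-alike of the lug_lid alone.

How it is judged (in metres and radians):
On the way:
1. the lid with lugs has gone down through the notches on to the ledge (z of lug_lid in the frame of mill_jar below 0.09 m and horizontal distance between lug_lid and mill_jar below 0.006 m), for 0.05 s.
At the end, for the whole second after the job is handed in: The lid with lugs rests on the ledge inside the jar's collar (its underside 82 to 88 mm above the jar's origin, within 6 mm of the jar's axis, tilted less than 0.08 rad), turned at least 0.75 rad away from the notches, at rest and released (z of lug_lid in the frame of mill_jar between 0.082 and 0.088 m and horizontal distance between lug_lid and mill_jar below 0.006 m and angle between lug_lid's own z axis and vertical below 0.08 rad and angle between the x axis of lug_lid and the x axis of mill_jar, either way round above 0.75 rad and linear speed of lug_lid below 0.02 m/s); the robot touches nothing.
It fails at once if the plain lid or another loose thing was moved more than 30 mm (distance of any of plain_lid, wood_tool, bisque_cup, test_tile, glaze_jar, brush from where it was at the start of the episode above 0.03 m).
It also fails if it takes over 58 s, if anything falls off the work surface, if the arm or the gripper's body presses on something with over 40 N, if the wrist force passes 120 N, or if a joint passes its speed limit or range.

## Working session

There is one attempt and no reset: what is moved stays moved. The work goes in short steps, Python scripts to look and compute and a shell command to move; the robot and the scene stay as the last step left them, time stands still between calls to the robot, and variables do not carry over. Pictures are saved under pics/ and viewed, at most 10 in all, crops included, and the job is handed in when it is done.

```bash
mkdir -p pics; cat > h.py <<'E'
import numpy as np, cv2, pickle, sys
from station import manip
def snap(name, tag):
    c=manip.camera(name); pickle.dump(c,open(f'pics/{tag}.pkl','wb'))
    cv2.imwrite(f'pics/{tag}.png',c['image'][:,:,::-1]); return c
def load(tag): return pickle.load(open(f'pics/{tag}.pkl','rb'))
def K(c):
    f=c['image'].shape[0]/2/np.tan(np.radians(c['vertical_fov'])/2)
    return np.array([[f,0,c['cx']],[0,f,c['cy']],[0,0,1.]])
def px2w(c,uv,z):
    p=cv2.undistortPoints(np.array(uv,float).reshape(-1,1,2),K(c),np.array(c['dist'],float))[:,0]
    T=np.array(c['cam_to_world']); d=np.c_[p,np.ones(len(p))]@T[:3,:3].T; o=T[:3,3]
    return o+d*((z-o[2])/d[:,2])[:,None]
def w2px(c,P):
    T=np.linalg.inv(np.array(c['cam_to_world']))
    return cv2.projectPoints(np.array(P,float).reshape(-1,1,3),cv2.Rodrigues(T[:3,:3])[0],T[:3,3],K(c),np.array(c['dist'],float))[0][:,0]
E
python3 - <<'E'
from h import *
a=snap('scene','s0');b=snap('side','d0');w=snap('wrist','w0')
for c in (a,b,w): print(np.round(c['cam_to_world'],3).tolist(),c['vertical_fov'])
print(manip.state())
cv2.imwrite('pics/both.png',cv2.resize(np.hstack([a['image'],b['image']])[:,:,::-1],(800,300)))
E
```

```text
[[0.542, 0.649, -0.534, 1.092], [0.84, -0.409, 0.356, -0.406], [0.013, -0.641, -0.767, 0.817], [0.0, 0.0, 0.0, 1.0]] 54.176075144351984
[[0.999, -0.039, 0.035, 0.53], [-0.052, -0.701, 0.711, -0.683], [-0.003, -0.712, -0.702, 0.714], [0.0, 0.0, 0.0, 1.0]] 53.62861578782181
[[0.406, -0.881, -0.242, 0.295], [-0.914, -0.392, -0.107, -0.498], [-0.001, 0.265, -0.964, 0.383], [0.0, 0.0, 0.0, 1.0]] 68.26576449614457
{'t': 0.15, 'joints': array([-7.79389509e+01,  1.03928245e+01,  9.21173088e+01, -6.79746252e-04,
        7.75672065e+01, -1.18199326e+01]), 'dq': array([ 0.02096675, -0.16716261, -0.15571909, -0.03200536, -0.04452363,
       -0.03560714]), 'tau': array([ 1.62895794e-04, -4.34232152e+01, -3.42176628e+01,  7.01497542e-02,
        3.55914084e-02, -7.27826614e-05]), 'ee_pos': array([ 0.23271765, -0.52539771,  0.26302013]), 'tool_rot': array([-1.79924164e+02, -1.51924696e-02,  2.38811184e+01]), 'contact_force': array([-0.04355356, -0.60236188, -0.0943316 ]), 'torque': array([ 0.05228888, -0.02782804,  0.02586963]), 'grip_force': 0.0, 'width': 0.08835714774414205}
```

View pics/s0.png

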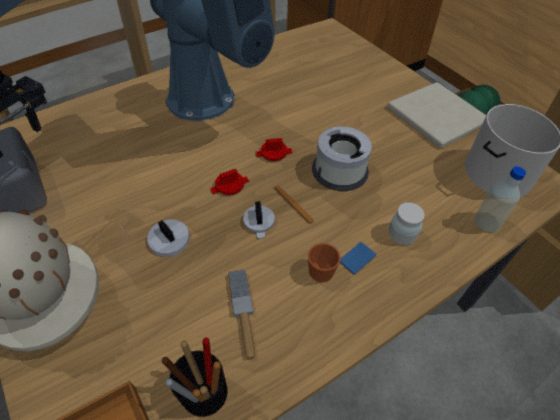

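View pics/d0.png

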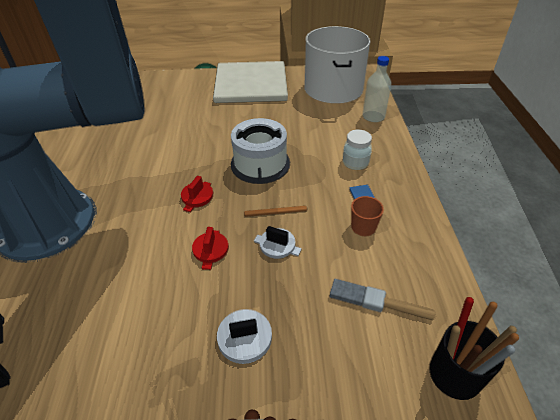

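The side view shows the lug lid at about (278,242) with its lugs at (258,238) and (298,251). The plain lid is at (244,335) and the jar mouth at (260,135). In the scene view the lug lid is at (259,218).

```bash
python3 - <<'E'
from h import *
d=load('d0');s=load('s0')
a=cv2.resize(d['image'][205:275,230:330],(800,560),interpolation=cv2.INTER_CUBIC)
b=cv2.resize(d['image'][115:185,210:310],(800,560),interpolation=cv2.INTER_CUBIC)
cv2.imwrite('pics/crop1.png',np.vstack([cv2.resize(a,(430,300)),cv2.resize(b,(430,300))])[:,:,::-1])
print(px2w(d,[[278,244],[244,341]],.016),px2w(d,[[260,135]],.1))
print(px2w(s,[[259,219]],.016),px2w(s,[[344,143]],.1))
print(px2w(d,[[258,239],[299,251]],.006))
E
```

```text
[[ 0.54420755 -0.10712326  0.016     ]
 [ 0.47407645 -0.32784079  0.016     ]] [[0.51199733 0.17894904 0.1       ]]
[[ 0.54953784 -0.10043717  0.016     ]] [[0.50928869 0.18587153 0.1       ]]
[[ 0.5006188  -0.08211333  0.006     ]
 [ 0.58897508 -0.12090813  0.006     ]]
```

View pics/crop1.png

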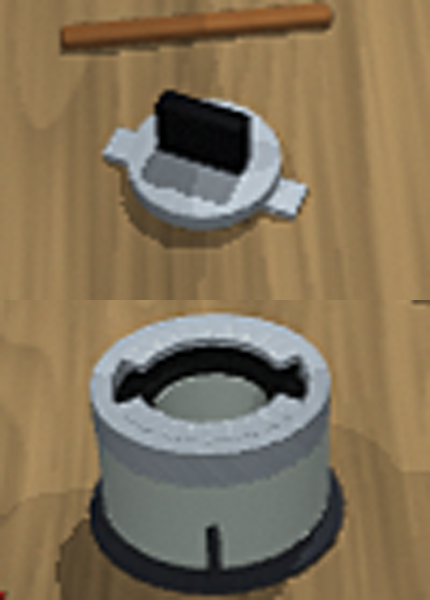

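The crop shows the lid flat on the bench with its lugs and handle at yaw ≈ -24°. The jar's two notches lie left and right, roughly along world x. I'll grasp at yaw ≈ 156° so joint 6 has room for the final turn.

```bash
cat >> h.py <<'E'
def go(x,y,z,yaw):
    from scipy.spatial.transform import Rotation as R
    s=manip.state(); r=R.from_euler('xyz',s['tool_rot'],degrees=True)
    d=r.inv().apply(np.array([x,y,z])-s['ee_pos'])/0.2
    t=-((yaw-s['tool_rot'][2]+180)%360-180)/180
    print('t',s['t'],'pos',s['ee_pos'].round(4),s['tool_rot'].round(2),'units xyz',d.round(4),'turn',round(t,4),'F',s['contact_force'].round(1),'w',s['width'],s['grip_force'])
E
python3 -m inch '[{"x":0.2,"y":-0.1,"turn":-0.04},{"x":0.4,"y":-0.22,"turn":-0.08},{"x":0.6,"y":-0.34,"turn":-0.12},{"x":0.8,"y":-0.45,"turn":-0.16},{"x":1,"y":-0.56,"turn":-0.2},{"x":1,"y":-0.7,"turn":-0.24},{"x":1,"y":-0.9,"turn":-0.28},{"x":1,"y":-1,"turn":-0.31}]' 88 10
python3 -c "from h import *; go(.546,-.103,.22,156.3)"
```

```text
t 0.15 pos [ 0.2327 -0.5254  0.263 ] [-1.7992e+02 -2.0000e-02  2.3880e+01] units xyz [ 2.2873 -1.2967  0.2174] turn -0.7357 F [-0.  -0.6 -0.1] w 0.08835714774414205 0.0invalid input
```

```bash

python3 -m inch '[{"x":0.2,"y":-0.1,"z":0,"turn":-0.04},{"x":0.4,"y":-0.22,"z":0,"turn":-0.08},{"x":0.6,"y":-0.34,"z":0,"turn":-0.12},{"x":0.8,"y":-0.45,"z":0,"turn":-0.16},{"x":1,"y":-0.56,"z":0,"turn":-0.2},{"x":1,"y":-0.7,"z":0,"turn":-0.24},{"x":1,"y":-0.9,"z":0,"turn":-0.28},{"x":1,"y":-1,"z":0,"turn":-0.31}]' 88 10
python3 -c "from h import *; go(.546,-.103,.22,156.3)"
```

```text
t: 0.82
ee_pos: [0.3341, -0.2577, 0.2627]
tool_rot: [-179.9, -0.1, 80.2]
contact_force: [0.4, -0.2, -0.1]
width: 0.0881
grip_force: 0.0
t 0.8167 pos [ 0.3341 -0.2577  0.2627] [-1.7989e+02 -1.4000e-01  8.0230e+01] units xyz [0.9417 0.9135 0.2139] turn -0.4226 F [ 0.4 -0.2 -0.1] w 0.088102786822613 0.0
```

```bash

python3 -m inch '[{"x":0.12,"y":0.12,"z":0,"turn":-0.04},{"x":0.25,"y":0.25,"z":0.03,"turn":-0.08},{"x":0.39,"y":0.38,"z":0.06,"turn":-0.12},{"x":0.53,"y":0.51,"z":0.1,"turn":-0.16},{"x":0.67,"y":0.65,"z":0.14,"turn":-0.2},{"x":0.8,"y":0.77,"z":0.17,"turn":-0.24},{"x":0.89,"y":0.86,"z":0.2,"turn":-0.28},{"x":0.94,"y":0.91,"z":0.21,"turn":-0.31}]'
python3 -m inch '[{"x":0,"y":0,"z":0,"turn":-0.04},{"x":0,"y":0,"z":0,"turn":-0.08},{"x":0,"y":0,"z":0,"turn":-0.11},{"x":0,"y":0,"z":0,"turn":-0.112},{"x":0,"y":0,"z":0,"turn":-0.112},{"x":0,"y":0,"z":0,"turn":-0.112}]'
python3 -c "
from h import *; snap('wrist','w1');go(.546,-.103,.22,156.3)
c=load('w1');cv2.imwrite('pics/w1b.png',cv2.resize(c['image'][:,:,::-1],(800,600)))"
```

```text
t: 1.48
ee_pos: [0.5488, -0.1071, 0.2202]
tool_rot: [-180.0, -0.1, 136.0]
contact_force: [-1.2, -0.5, 0.8]
width: 0.0883
grip_force: 0.0
t: 1.98
ee_pos: [0.5473, -0.1096, 0.2216]
tool_rot: [180.0, -0.0, 155.5]
contact_force: [-0.2, -0.3, 0.2]
width: 0.0881
grip_force: 0.0
t 2.0333 pos [ 0.5473 -0.1096  0.2217] [-1.800e+02 -1.000e-02  1.555e+02] units xyz [0.0199 0.0274 0.0083] turn -0.0045 F [0.2 0.  0.2] w 0.08806316514172131 0.0
```

View pics/w1b.png

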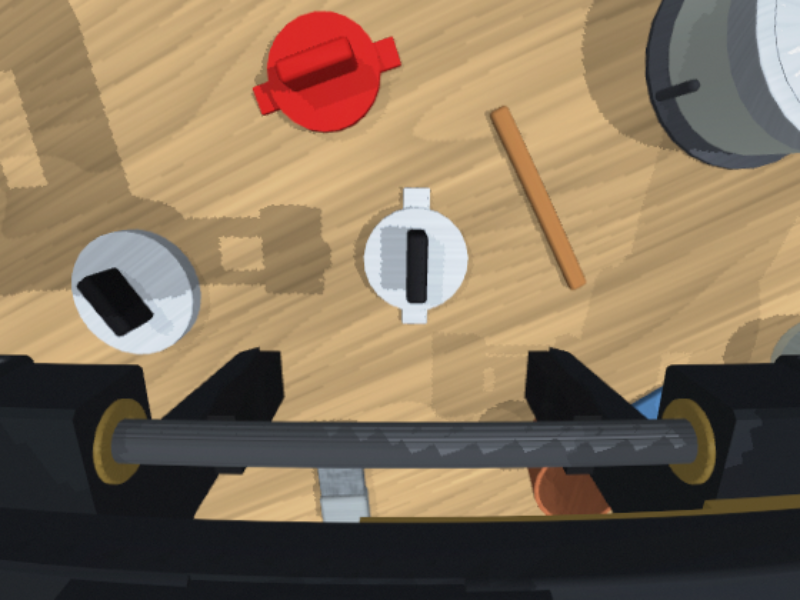

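The wrist view shows the lid centred at (416,259), its lug ends at (417,188) and (415,323), and the handle vertical in the picture. The jar is at upper right.

```bash
python3 - <<'E'
from h import *
c=load('w1');s=.7
p=px2w(c,np.array([[416.5,188],[414.5,323]])*s,.006);print(p,p.mean(0));q=p[0]-p[1];print(np.linalg.norm(q),np.degrees(np.arctan2(q[1],q[0])))
m=px2w(c,np.array([[364,258],[468,258],[416,207],[416,310]])*s,.014);print(m.round(4),m.mean(0))
t=px2w(c,np.array([[417.5,231],[417,303]])*s,.052);print(t,t.mean(0));q=t[0]-t[1];print(np.linalg.norm(q),np.degrees(np.arctan2(q[1],q[0])))
go(*m.mean(0)[:2],.041,156)
E
```

```text
[[ 0.49524762 -0.07598631  0.006     ]
 [ 0.59041781 -0.12021375  0.006     ]] [ 0.54283271 -0.09810003  0.006     ]
0.10494490244603642 155.07479024791456
[[ 0.5254 -0.1328  0.014 ]
 [ 0.5577 -0.0618  0.014 ]
 [ 0.5072 -0.082   0.014 ]
 [ 0.5787 -0.1139  0.014 ]] [ 0.54228344 -0.09762972  0.014     ]
[[ 0.51923    -0.08736433  0.052     ]
 [ 0.56369975 -0.10754959  0.052     ]] [ 0.54146488 -0.09745696  0.052     ]
0.04883648976281353 155.58623721873113
t 2.0333 pos [ 0.5473 -0.1096  0.2217] [-1.800e+02 -1.000e-02  1.555e+02] units xyz [0.0478 0.0441 0.9033] turn -0.0028 F [0.2 0.  0.2] w 0.08806316514172131 0.0
```

```bash

python3 -m inch '[{"x":0.03,"y":0.02,"z":0.1,"turn":0},{"x":0.05,"y":0.043,"z":0.25,"turn":0},{"x":0.05,"y":0.043,"z":0.4,"turn":0},{"x":0.05,"y":0.043,"z":0.55,"turn":0},{"x":0.05,"y":0.043,"z":0.7,"turn":0},{"x":0.05,"y":0.043,"z":0.8,"turn":0},{"x":0.05,"y":0.043,"z":0.86,"turn":0},{"x":0.05,"y":0.043,"z":0.88,"turn":0}]' 50 30
python3 -m inch '[{"x":0,"y":0,"z":0,"turn":0},{"x":0,"y":0,"z":0,"turn":0}]'
python3 -c "
from h import *; go(.5422,-.0977,.046,155.3)"
```

```text
t: 2.7
ee_pos: [0.5405, -0.0972, 0.0437]
tool_rot: [-180.0, -0.2, 155.6]
contact_force: [-0.3, 0.6, -0.3]
width: 0.0498
grip_force: 0.0
t: 2.87
ee_pos: [0.5428, -0.098, 0.0468]
tool_rot: [180.0, 0.1, 155.6]
contact_force: [0.6, 0.2, 0.2]
width: 0.0503
grip_force: 0.0
t 2.8667 pos [ 0.5428 -0.098   0.0468] [1.8000e+02 1.0000e-01 1.5561e+02] units xyz [0.0032 0.0003 0.004 ] turn 0.0017 F [0.6 0.2 0.2] w 0.050306039618818035 0.0
```

```bash

python3 -m inch '[{"x":0,"y":0,"z":0,"turn":0},{"x":0,"y":0,"z":0,"turn":0},{"x":0,"y":0,"z":0,"turn":0},{"x":0,"y":0,"z":0,"turn":0},{"x":0,"y":0,"z":0,"turn":0},{"x":0,"y":0,"z":0,"turn":0}]' 0 40
python3 -m inch '[{"x":0,"y":0,"z":-0.04,"turn":0},{"x":0,"y":0,"z":-0.12,"turn":0},{"x":0,"y":0,"z":-0.25,"turn":0},{"x":0,"y":0,"z":-0.4,"turn":0},{"x":0,"y":0,"z":-0.6,"turn":0},{"x":0,"y":0,"z":-0.8,"turn":0},{"x":0,"y":0,"z":-0.93,"turn":0},{"x":0,"y":0,"z":-1,"turn":0}]'
python3 -c "
from h import *; go(.472,.047,.247,155.6)"
```

```text
t: 3.37
ee_pos: [0.542, -0.0977, 0.046]
tool_rot: [180.0, 0.0, 155.6]
contact_force: [-0.7, 0.4, 4.0]
width: 0.0138
grip_force: 40.0
t: 4.03
ee_pos: [0.5431, -0.098, 0.2505]
tool_rot: [180.0, 0.3, 155.7]
contact_force: [1.3, -0.2, -3.4]
width: 0.0136
grip_force: 40.0
t 4.0333 pos [ 0.5431 -0.098   0.2505] [179.99   0.34 155.65] units xyz [0.623  0.5141 0.0141] turn 0.0003 F [ 1.3 -0.2 -3.4] w 0.013617133091433488 39.9641786981374
```

```bash

python3 -m inch '[{"x":0.05,"y":0.04,"z":0,"turn":0},{"x":0.14,"y":0.12,"z":0,"turn":0},{"x":0.25,"y":0.21,"z":0,"turn":0},{"x":0.37,"y":0.31,"z":0,"turn":0},{"x":0.48,"y":0.4,"z":0,"turn":0},{"x":0.57,"y":0.47,"z":0,"turn":0},{"x":0.61,"y":0.505,"z":0,"turn":0},{"x":0.62,"y":0.51,"z":0,"turn":0}]'
python3 -m inch '[{"x":0,"y":0,"z":0,"turn":0},{"x":0,"y":0,"z":0,"turn":0},{"x":0,"y":0,"z":0,"turn":0}]'
python3 -c "
from h import *; snap('wrist','w2');go(.511,.182,.25,155.6)
c=load('w2');cv2.imwrite('pics/w2b.png',cv2.resize(c['image'][:,:,::-1],(800,600)))"
```

```text
t: 4.7
ee_pos: [0.469, 0.0485, 0.2443]
tool_rot: [-180.0, -0.2, 155.8]
contact_force: [0.1, -0.5, -2.8]
width: 0.0133
grip_force: 40.0
t: 4.95
ee_pos: [0.4714, 0.0455, 0.2455]
tool_rot: [-180.0, 0.0, 155.6]
contact_force: [0.5, -1.2, -3.7]
width: 0.0141
grip_force: 40.0
t 5.0 pos [0.4714 0.0455 0.2456] [-179.99   -0.    155.57] units xyz [ 0.1022  0.7031 -0.0223] turn -0.0002 F [ 1.2 -1.2 -2.4] w 0.013747005103526186 39.96410348452628
```

View pics/w2b.png

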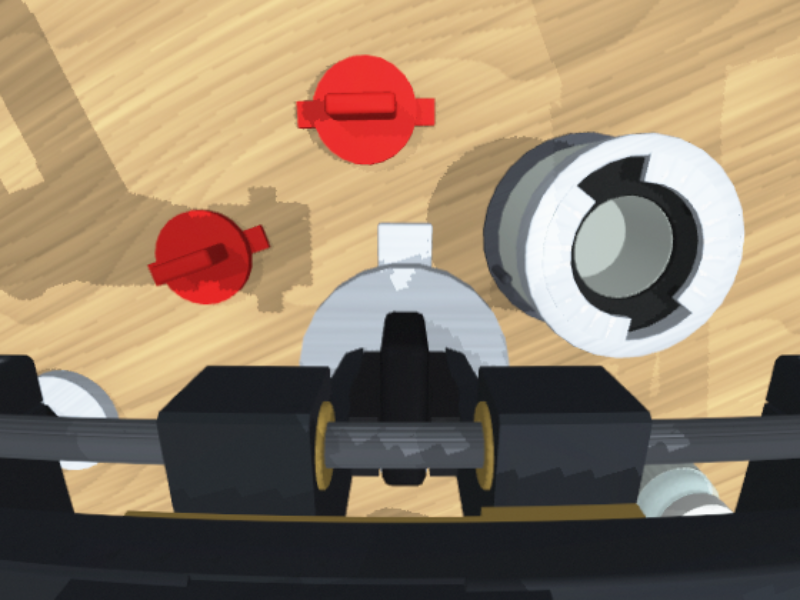

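The lid is held level, with one lug visible at (405,240). The jar's collar spans columns 525–744 and rows 134–357. The notch corners are (579,187)/(650,155) at the top and (690,308)/(630,343) at the bottom.

```bash
python3 - <<'E'
from h import *
c=load('w2');s=.7
n=px2w(c,np.array([[579,187],[650,155],[690,308],[630,343]])*s,.1)[:,:2]
i=px2w(c,np.array([[593,205],[643,182],[676,298],[632,318]])*s,.1)[:,:2]
o=px2w(c,np.array([[525,248],[744,235],[652,134],[624,357]])*s,.1)[:,:2]
for p in (n,i):
    print(p.mean(0)); a=(p[0]+p[1]-p[2]-p[3])/2; print(np.linalg.norm(a)/2,np.degrees(np.arctan2(a[1],a[0])),np.linalg.norm(p[0]-p[1]),np.linalg.norm(p[2]-p[3]))
print(o.mean(0),np.linalg.norm(o[0]-o[1]),np.linalg.norm(o[2]-o[3]))
# opening arc edge points and robust outline fit
A=np.c_[2*o,np.ones(4)];x=np.linalg.lstsq(A,(o**2).sum(1),rcond=None)[0];print('circle',x[:2],np.sqrt(x[2]+x[:2]@x[:2]))
# lid: lug in hand, lower face z: TCP-.046; lug top
p=px2w(c,np.array([[378,224],[431,224]])*s,.2456-.040);print('lug end',p)
E
```

```text
[0.50795784 0.18793337]
0.05242767989588057 179.31124940919943 0.04542662874219355 0.044044385387296554
[0.50796543 0.1866386 ]
0.039139743646259204 -179.71695587142935 0.03241424367096871 0.030549501024073774
[0.50450607 0.18825031] 0.1397101993080134 0.13915467477829666
circle [0.50747557 0.18660567] 0.06988600417970797
lug end [[0.42011577 0.05826676 0.2056    ]
 [0.42797764 0.07563591 0.2056    ]]
```

```bash
python3 -c "
from h import *; go(.508,.187,.2456,179.7)"
python3 -m inch '[{"x":0.01,"y":0.07,"z":0,"turn":-0.02},{"x":0.03,"y":0.2,"z":0,"turn":-0.04},{"x":0.06,"y":0.35,"z":0,"turn":-0.06},{"x":0.09,"y":0.5,"z":0,"turn":-0.08},{"x":0.11,"y":0.6,"z":0,"turn":-0.1},{"x":0.12,"y":0.68,"z":0,"turn":-0.12},{"x":0.12,"y":0.715,"z":0,"turn":-0.13},{"x":0.12,"y":0.722,"z":0,"turn":-0.134}]'
python3 -m inch '[{"x":0,"y":0,"z":0.05,"turn":0},{"x":0,"y":0,"z":0.14,"turn":0},{"x":0,"y":0,"z":0.25,"turn":0},{"x":0,"y":0,"z":0.33,"turn":0},{"x":0,"y":0,"z":0.38,"turn":0},{"x":0,"y":0,"z":0.4,"turn":0},{"x":0,"y":0,"z":0.4,"turn":0},{"x":0,"y":0,"z":0.4,"turn":0}]'
python3 -c "
from h import *; go(.508,.187,.131,179.7)
a=snap('side','d3')['image'];b=snap('wrist','w3')['image']
b=cv2.resize(b,(400,300));a=cv2.resize(a[80:185,190:330],(400,300),interpolation=cv2.INTER_CUBIC)
cv2.imwrite('pics/c3.png',np.hstack([a,b])[:,:,::-1])"
```

```text
t 5.0 pos [0.4714 0.0455 0.2456] [-179.99   -0.    155.57] units xyz [ 1.262e-01  7.197e-01 -3.000e-04] turn -0.1341 F [ 1.2 -1.2 -2.4] w 0.013747005103526186 39.96410348452628
t: 5.67
ee_pos: [0.5093, 0.1882, 0.2454]
tool_rot: [-180.0, -0.0, 179.8]
contact_force: [-0.5, 0.0, -2.4]
width: 0.0136
grip_force: 40.0
t: 6.33
ee_pos: [0.5092, 0.1875, 0.1662]
tool_rot: [180.0, 0.0, 179.7]
contact_force: [0.3, -0.3, -1.5]
width: 0.0136
grip_force: 40.0
t 6.3333 pos [0.5092 0.1875 0.1662] [1.800e+02 4.000e-02 1.797e+02] units xyz [ 0.0059 -0.0024  0.1762] turn 0.0 F [ 0.3 -0.3 -1.5] w 0.013576412549188902 39.964197892695665
```

View pics/c3.png

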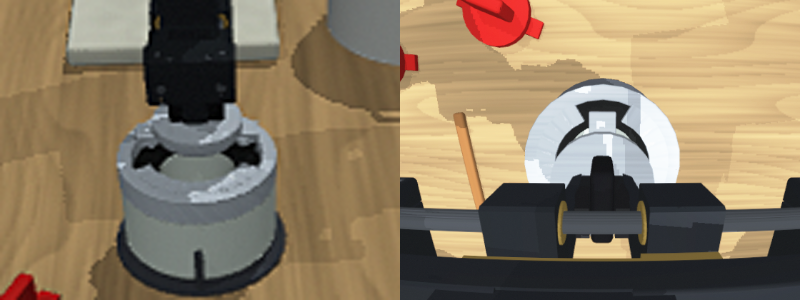

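The lid hangs level over the collar, and the lug at (603,122) in the right half lines up with the notch. I'll lower it gently.

```bash

python3 -m inch '[{"x":0.005,"y":0,"z":0.02,"turn":0},{"x":0.005,"y":0,"z":0.04,"turn":0},{"x":0.005,"y":0,"z":0.06,"turn":0},{"x":0.005,"y":0,"z":0.08,"turn":0},{"x":0.005,"y":0,"z":0.1,"turn":0},{"x":0.005,"y":0,"z":0.11,"turn":0},{"x":0.005,"y":0,"z":0.12,"turn":0},{"x":0.005,"y":0,"z":0.12,"turn":0}]'
python3 -m inch '[{"x":0,"y":0,"z":0.01,"turn":0},{"x":0,"y":0,"z":0.02,"turn":0},{"x":0,"y":0,"z":0.03,"turn":0},{"x":0,"y":0,"z":0.03,"turn":0}]'
```

```text
t: 7.1
ee_pos: [0.5074, 0.1879, 0.1412]
tool_rot: [-180.0, -0.0, 179.8]
contact_force: [-0.3, -0.7, -3.5]
width: 0.0139
grip_force: 40.0
t: 7.43
ee_pos: [0.5074, 0.1878, 0.1353]
tool_rot: [-180.0, -0.0, 179.8]
contact_force: [-0.4, 0.1, -3.6]
width: 0.0138
grip_force: 40.0
```

```bash

python3 -m inch '[{"x":0,"y":0,"z":0.008,"turn":0},{"x":0,"y":0,"z":0.016,"turn":0},{"x":0,"y":0,"z":0.02,"turn":0},{"x":0,"y":0,"z":0.022,"turn":0},{"x":0,"y":0,"z":0.022,"turn":0}]'
```

```text
t: 7.85
ee_pos: [0.5076, 0.1879, 0.1312]
tool_rot: [-180.0, -0.0, 179.8]
contact_force: [0.9, 0.0, -2.3]
width: 0.0138
grip_force: 40.0
```

```bash

python3 -m inch '[{"x":0,"y":0,"z":0.004,"turn":0},{"x":0,"y":0,"z":0.007,"turn":0},{"x":0,"y":0,"z":0.007,"turn":0},{"x":0,"y":0,"z":0.007,"turn":0}]'
```

```text
t: 8.18
ee_pos: [0.5078, 0.1879, 0.131]
tool_rot: [-180.0, 0.0, 179.8]
contact_force: [-3.8, -1.3, 5.9]
width: 0.0138
grip_force: 40.0
```

It has landed on the ledge. Now I'll turn it clockwise (positive about tool z).

```bash

python3 -m inch '[{"x":0,"y":0,"z":-0.004,"turn":0.01},{"x":0,"y":0,"z":-0.005,"turn":0.03},{"x":0,"y":0,"z":-0.005,"turn":0.055},{"x":0,"y":0,"z":-0.005,"turn":0.08},{"x":0,"y":0,"z":-0.005,"turn":0.105},{"x":0,"y":0,"z":-0.005,"turn":0.13},{"x":0,"y":0,"z":-0.005,"turn":0.145},{"x":0,"y":0,"z":-0.005,"turn":0.15}]' 0 25
python3 -m inch '[{"x":0,"y":0,"z":0,"turn":0.02},{"x":0,"y":0,"z":0,"turn":0.045},{"x":0,"y":0,"z":0,"turn":0.07},{"x":0,"y":0,"z":0,"turn":0.095},{"x":0,"y":0,"z":0,"turn":0.12},{"x":0,"y":0,"z":0,"turn":0.14},{"x":0,"y":0,"z":0,"turn":0.15},{"x":0,"y":0,"z":0,"turn":0.15}]'
python3 -c "
from h import *; go(.508,.188,.131,119.8);print(manip.state()['torque'])"
```

```text
t: 8.85
ee_pos: [0.5078, 0.1879, 0.131]
tool_rot: [180.0, 0.0, 152.6]
contact_force: [0.6, -0.7, -1.7]
width: 0.0136
grip_force: 25.0
t: 9.52
ee_pos: [0.5078, 0.1879, 0.131]
tool_rot: [180.0, 0.0, 125.7]
contact_force: [-0.5, 0.8, -1.7]
width: 0.014
grip_force: 25.0
t 9.5167 pos [0.5078 0.1879 0.131 ] [1.7998e+02 1.0000e-02 1.2575e+02] units xyz [-0.0001  0.0011  0.0001] turn 0.0331 F [-0.5  0.8 -1.7] w 0.014024848445890773 24.963325588032603
[ 0.00947262 -0.1120049  -0.04644174]
```

```bash

python3 -m inch '[{"x":0,"y":0,"z":0,"turn":0.006},{"x":0,"y":0,"z":0,"turn":0.012},{"x":0,"y":0,"z":0,"turn":0.018},{"x":0,"y":0,"z":0,"turn":0.024},{"x":0,"y":0,"z":0,"turn":0.03},{"x":0,"y":0,"z":0,"turn":0.035},{"x":0,"y":0,"z":0,"turn":0.035}]'
python3 -c "
from h import *; go(.508,.188,.131,119.8);print(manip.state()['torque'])"
```

```text
t: 10.1
ee_pos: [0.5079, 0.1879, 0.131]
tool_rot: [180.0, 0.0, 119.4]
contact_force: [0.6, -0.1, -1.4]
width: 0.0137
grip_force: 25.0
t 10.1 pos [0.5079 0.1879 0.131 ] [1.7997e+02 1.0000e-02 1.1942e+02] units xyz [-0.      0.0007  0.0002] turn -0.0021 F [ 0.6 -0.1 -1.4] w 0.013653138411127646 25.015002815052867
[ 0.03040426 -0.22487618  0.14722378]
```

```bash

python3 -m inch '[{"x":0,"y":0,"z":0,"turn":0.006},{"x":0,"y":0,"z":0,"turn":0.012},{"x":0,"y":0,"z":0,"turn":0.015},{"x":0,"y":0,"z":0,"turn":0.015}]'
python3 -c "
from h import *; go(.508,.188,.131,119.8);print(manip.state()['torque'])"
python3 -m inch '[{"x":0,"y":0,"z":0,"turn":0},{"x":0,"y":0,"z":0,"turn":0},{"x":0,"y":0,"z":0,"turn":0},{"x":0,"y":0,"z":0,"turn":0},{"x":0,"y":0,"z":0,"turn":0}]' 40
python3 -m inch '[{"x":0,"y":0,"z":-0.04,"turn":0},{"x":0,"y":0,"z":-0.12,"turn":0},{"x":0,"y":0,"z":-0.25,"turn":0},{"x":0,"y":0,"z":-0.4,"turn":0},{"x":0,"y":0,"z":-0.55,"turn":0},{"x":0,"y":0,"z":-0.65,"turn":0},{"x":0,"y":0,"z":-0.7,"turn":0},{"x":0,"y":0,"z":-0.7,"turn":0}]'
python3 -c "
from h import *
a=snap('side','d4')['image'];b=snap('wrist','w4')['image']
b=cv2.resize(b,(400,300));a=cv2.resize(a[80:185,190:330],(400,300),interpolation=cv2.INTER_CUBIC)
cv2.imwrite('pics/c4.png',np.hstack([a,b])[:,:,::-1])"
```

```text
t: 10.43
ee_pos: [0.5078, 0.188, 0.1311]
tool_rot: [180.0, 0.0, 116.7]
contact_force: [0.4, 1.5, -2.0]
width: 0.0141
grip_force: 25.8
t 10.4333 pos [0.5078 0.188  0.1311] [1.7998e+02 1.0000e-02 1.1675e+02] units xyz [-0.0004  0.0009  0.0003] turn -0.017 F [ 0.4  1.5 -2. ] w 0.014056612072226147 25.7870461616767
[ 0.07173957 -0.22106761  0.60600655]
t: 10.85
ee_pos: [0.5077, 0.1878, 0.1309]
tool_rot: [-180.0, -0.0, 116.7]
contact_force: [0.2, 0.1, 0.5]
width: 0.0399
grip_force: 0.0
t: 11.52
ee_pos: [0.509, 0.1881, 0.2741]
tool_rot: [179.7, 0.1, 116.8]
contact_force: [0.0, 0.6, 0.4]
width: 0.0399
grip_force: 0.0
```

View pics/c4.png

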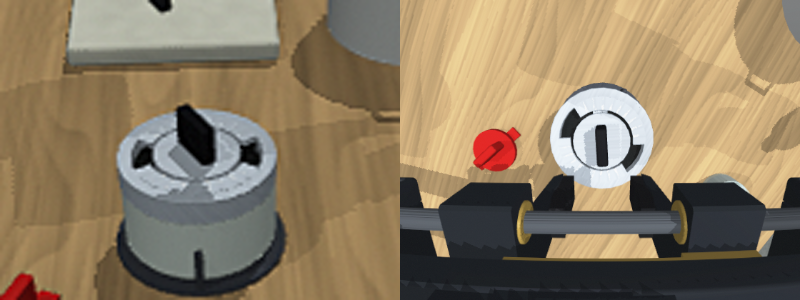

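The stop was felt as a rising torque. The picture shows the lid level inside the collar at (197,155), both notches empty, the handle turned about 60° and the gripper clear.

```bash
python3 -c "
from station import manip; print(manip.sign_off())"
```

```text
the job is handed in; nothing more can be done
None
```

The lug lid is on the jar's ledge, turned clockwise about 60° to the stop and released; nothing else on the bench was touched, and I've handed the job in (the sign-off returned no verdict).

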